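# Clamp a chocolate mould to torque

## Task

Push the filled mould along the bed of its clamping frame until it is fully home against the back stop. Then push the wrench handle round clockwise (seen from above) to tighten the clamp screw until the wrench trips, its handle visibly folding at the joint near its head, and stop there: do not go on folding it, and leave the handle as it is. Keep the mould home and leave everything else on the counter where it stands.

Things in the scene. Friction and masses are not known exactly. Their poses are not given: they have to be found in the camera images.
- press: Clamping frame, fixed: aluminium bed plate 12 mm thick, spanning x -160 to +130 mm, y -105 to +130 mm. Origin on the counter surface on the bed's centre line; +x runs from its open front (robot side) to the back stop, z up. Guide rails at y = +-58 mm (12 mm wide, top z 26 mm) from x = -90 to +110 mm. Guide post at x 0, y -85 mm, top z 74 mm.
- mould_centre (a point): Centre of the filled two-part mould, loose on the bed under the bar, between the rails (2 mm play each side): off-white plate 160 mm along its x (the bed's x), 100 mm along y, 26 mm high, with 4 x 3 dark round cavities on top; 0.5 kg, slides under 3 to 12 N. Home: its centre at x = +20 mm of the press (far end on the stop), near end at x = -60 mm.
- bolt_axis (a point): Point on the vertical axis of the clamp screw, at the mid-height of the wrench (78 mm above the counter), at x = 0, y = +95 mm in the frame of the press. The wrench head around it is 38 mm across. Its x axis points along the head's neck, towards the handle.
- bolt (a joint): Turn of the clamp screw with the wrench head, rad; grows clockwise seen from above. It turns against 0.45 N m (3 N at the grip) and stops dead, tight, at 1.2. At 0 the wrench points 150 deg counter-clockwise (from above) from the press's +x, at 1.2 about 81 deg. Starts between 0 and 0.45.
- handle (a joint): Breakaway joint of the wrench, rad: 0 straight, grows as the handle folds clockwise on the head. Holds up to 1.1 N m about its pivot (10 N sideways at the grip), so it stays straight until the screw is tight, then gives way at about constant force and stays folded where left. Tripped above 0.1; over 0.5 is too far; ends at 0.7.
- wrench_pivot (a point): Pivot of the breakaway joint, 45 mm from the screw axis along the wrench, same height. Its x axis points along the handle to its free end.
- wrench_grip (a point): On the centre line of the grey grip, 110 mm from the pivot (155 mm from the screw axis when straight), 78 mm above the counter. x points along the handle to its free end, z up. The grip is round, 24 mm thick, from 40 mm before this point to 50 mm past it, with free space below and beside it.
- spare_mould: Bystander: a second mould of the same kind, 160 x 100 x 26 mm, lying on the bare counter to the right. Origin at the centre of its underside.
- palette_knife: Bystander: palette knife 200 mm long lying along the right side of the frame. Origin on its underside.
- jar: Bystander: lidded brown jar, 80 mm in diameter and 130 mm high, to the right of the frame, past the palette knife. Origin at the centre of its underside.
- bowl: Bystander: white bowl, 100 mm in diameter and 45 mm high, to the left of the frame. Origin at the centre of its underside.
- gift_box: Bystander: brown gift box with a cream ribbon, 110 x 80 x 40 mm, to the left. Origin at the centre of its underside.
- stop_face (a point): Middle of the back stop's front face, at x = +100 mm, y = 0 of the press, 25 mm above the counter. The stop is 128 mm wide, its top at 42 mm.
- bar_mid (a point): Fixed point at the raised height of the underside of the steel clamp bar (44 mm), over the bed's centre line at x = 0 of the press. The bar is 26 mm wide and 10 mm thick, lies across the mould from y = -103 to +113 mm, and is lowered 6 mm by the screw.
Mind the look-alikes: they are no part of the job. What is shaped like the part that bears mould_centre but purple is not meant.

How it is judged:
By the outcome, as a careful person would: the job done as asked, in the order asked, and still so for the second after the job is handed in, with the robot touching nothing.
It also fails if it takes over 64 s, if anything falls off the work surface, if the arm or the gripper's body presses on something with over 40 N, if the wrist force passes 120 N, or if a joint passes its speed limit or range.

## Robot

A 7-joint arm with a two-finger parallel gripper is mounted at the origin on the work surface. World frame = base frame: x ahead of the robot, y to its left, z up, the work surface at z = 0. Lengths are in m, angles in rad, forces in N, time in s.
With the tool pointing down it reaches from about 0.425 to 0.825 m from the base axis. Payload 3.6 kg.
Tool frame: the origin (TCP) lies between the finger pads; the fingertips stand 14 mm ahead of it and the grasp point (between the pads) lies 5 mm behind it (ctrl.tip_reach is the distance from the TCP to the fingertips, in m); z points along the fingers, y is the line along which they close (so a half turn about z gives the same grasp; the last joint's range is limited). The gripper opens to 85 mm and grips with 20 to 120 N. Pads are 22 mm wide; open, the fingers measure 114 mm over their backs; the gripper's body (76 mm by 85 mm) begins 54 mm behind the grasp point. The pads swing forward as they close: fully open they stand 13 mm farther back than shut.
Start: joints at [-1.226, 0.615, -0.013, 1.423, 0.008, 1.103, -0.04], TCP at [0.236, 0.606, 0.245] pointing down, gripper open.
Joint ranges: [-3.12, 3.12], [-0.3, 2.06], [-1.34, 1.32], [0.26, 2.42], [-1.36, 4.5], [0.01, 1.98], [-2.84, 2.84]. Speed limits (rad/s): [2.79, 2.79, 3.14, 3.14, 3.14, 3.14, 3.14].

## Interface

Orientations are given as a unit quaternion [w, x, y, z].
In Python, from plant import ctrl gives the robot as it stands.
- The arm moves only by the shell command python3 -m crank 'ROWS' [FORCE]. ROWS is JSON, a list of rows, each a list of 5 numbers: the shift along the tool's x, y, z as a fraction of full scale, then the turn about the tool's z as a fraction of full scale, then the opening, from -1 (shut) to 1 (fully open). In form: [[x, y, z, turn, claw], ...]. A call has 1 to 12 rows; each row shifts and turns the commanded pose from where the row before left it, along the tool's axes as they then stand; what a row does not reach is not made up. Full scale, the value 1, is 20 mm for a shift and 0.1 rad for a turn. A row lasts 1/10 s, in which the tool goes at most 50 mm and 8.59 degrees, less where a joint would pass 70% of its speed; a pose out of reach is approached as far as the arm can. A call with a number of a shift or a turn outside -1 to 1 is refused whole. A call with a gripper value outside its range is refused whole. The fingers move at their own pace and stop on an object; FORCE is the grip in N (left out, the last holds). Time passes only in rows, so rows that do not move let the fingers close. It gives the time, the measured TCP pose, the force, the opening and the grip force at its end, in the units of the state.
- ctrl.get_obs(): the state, without advancing time (a new reading comes with each control period).
- ctrl.grab_frame(name): name is "scene" or "side" or "wrist"; returns a dict with "image" (400x640x3 uint8, red, green, blue), "K" (3x3 intrinsics, pixels), "rvec" (rotation vector, rad) and "tvec" (3), from world to camera coordinates, as OpenCV has them. Camera axes: x right, y down, z forward; pixel columns grow to the right and rows downward; lengths in m; the calibration is good to about 2 mm. The wrist camera is an equidistant fisheye: a pixel r from the principal point sees the ray r / f radians off the axis. A picture is of the moment at which its call begins. There is no depth.
- ctrl.sign_off(): hands the job in; it is judged then, once.
The state is a dict: "clock": time; "qpos": joint angles; "joint_velocities": joint speeds; "joint_torque": joint torques, N m; "tcp_pos": TCP position; "eef_rot": TCP orientation; "force": force on the tool from outside, world axes, zero at the start; "wrist_torque": the same for the moment, N m; "grip_width": finger opening in m; "grasp_force": force on a finger pad.
Only numpy, scipy, OpenCV 4.12 (cv2) and the standard library are available. Lean on these libraries where they do the work, as an engineer would, in place of code of your own. Each camera call takes 0.05 s, during which the arm holds its last target. There are 200 camera calls.

## Working session

There is one attempt and no reset: what is moved stays moved. The work goes in short steps, Python scripts to look and compute and a shell command to move; the robot and the scene stay as the last step left them, time stands still between calls to the robot, and variables do not carry over. Pictures are saved under pics/ and viewed, at most 10 in all, crops included, and the job is handed in when it is done.

```bash
ls; mkdir -p pics; cat > h.py <<'E'
import numpy as np, cv2
from plant import ctrl
def grab(n):
    f=ctrl.grab_frame(n); return f
def save(f,p): cv2.imwrite(p,cv2.cvtColor(f["image"],cv2.COLOR_RGB2BGR))
def ray(f,u,v,fish=False):
    K=np.array(f["K"],float);R=cv2.Rodrigues(np.array(f["rvec"],float))[0];t=np.array(f["tvec"],float).ravel()
    d=np.array([(u-K[0,2])/K[0,0],(v-K[1,2])/K[1,1],1.])
    if fish:
        r=np.hypot(d[0],d[1]); d=np.array([d[0]/r*np.sin(r),d[1]/r*np.sin(r),np.cos(r)]) if r>1e-9 else np.array([0,0,1.])
    return -R.T@t, R.T@d/np.linalg.norm(d)
def onz(f,u,v,z,fish=False):
    o,d=ray(f,u,v,fish); return o+d*(z-o[2])/d[2]
def tri(a,b):
    (o1,d1),(o2,d2)=a,b
    s=np.linalg.lstsq(np.c_[d1,-d2],o2-o1,rcond=None)[0]
    p,q=o1+s[0]*d1,o2+s[1]*d2
    return (p+q)/2,np.linalg.norm(p-q)
def proj(f,P):
    return cv2.projectPoints(np.array(P,float).reshape(-1,3),np.array(f["rvec"],float),np.array(f["tvec"],float),np.array(f["K"],float),None)[0].reshape(-1,2)
E
python3 - <<'E'
from h import *
import pickle
F={n:grab(n) for n in("scene","side","wrist")}
pickle.dump(F,open("f0.pkl","wb"))
for n in F: save(F[n],f"pics/{n}0.png"); print(n,np.round(ray(F[n],320,200)[0],3),np.round(ray(F[n],320,200)[1],2))
o=ctrl.get_obs(); print({k:np.round(v,3) for k,v in o.items()}, ctrl.tip_reach)
E
```

```text
pics
scene [0.927 0.731 1.151] [-0.29 -0.56 -0.78]
side [ 0.183 -0.956  1.17 ] [ 0.24  0.62 -0.75]
wrist [0.17  0.631 0.372] [ 0.28 -0.1  -0.95]
{'clock': np.float64(0.15), 'qpos': array([-1.225,  0.616, -0.013,  1.425,  0.008,  1.103, -0.04 ]), 'joint_velocities': array([ 0.003, -0.003,  0.001, -0.005, -0.   ,  0.001, -0.   ]), 'joint_torque': array([ 1.0000e-03, -4.6966e+01,  2.6000e-01, -1.7125e+01,  1.0000e-02,
        7.0000e-03, -0.0000e+00]), 'tcp_pos': array([0.236, 0.605, 0.244]), 'eef_rot': array([-0.   ,  0.185,  0.983, -0.001]), 'force': array([ 0.089, -0.065,  0.668]), 'wrist_torque': array([ 0.024, -0.   ,  0.002]), 'grasp_force': np.float64(0.0), 'grip_width': np.float64(0.085)} 0.014
```

View pics/scene0.png

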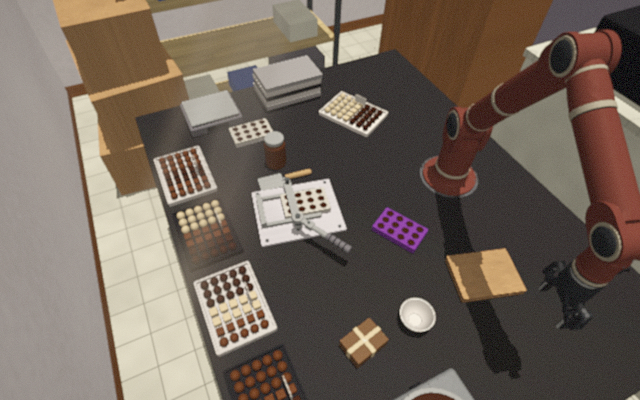

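View pics/side0.png

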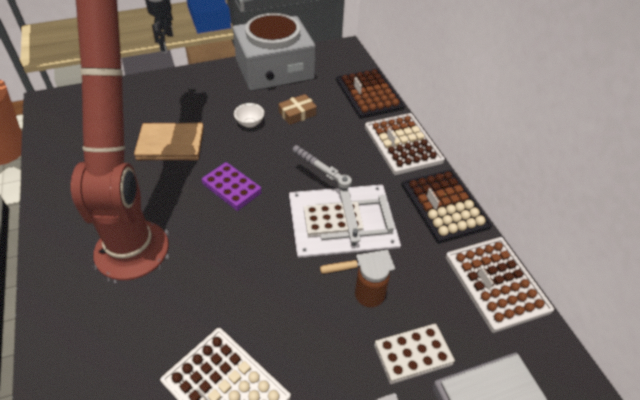

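The clamping frame with its mould is at about (300,205) in scene and (340,220) in side. Mould candidates are the off-white one in the frame (scene 305,203), the spare off-white one on the counter (scene 250,131) and the purple look-alike (scene 400,230). I choose the one in the frame and check it in a close crop.

```bash
python3 - <<'E'
from h import *
import pickle
F=pickle.load(open("f0.pkl","rb"))
a=F["scene"]["image"][165:260,240:365]; b=F["side"]["image"][135:265,270:410]
A=cv2.resize(a,None,fx=6,fy=6,interpolation=cv2.INTER_CUBIC)[:570,:750]
B=cv2.resize(b,None,fx=4.5,fy=4.5,interpolation=cv2.INTER_CUBIC)
for n,i in(("ca",A),("cb",B)): cv2.imwrite(f"pics/{n}.png",cv2.cvtColor(i,cv2.COLOR_RGB2BGR)); print(i.shape)
E
```

```text
(570, 750, 3)
(585, 630, 3)
```

View pics/ca.png

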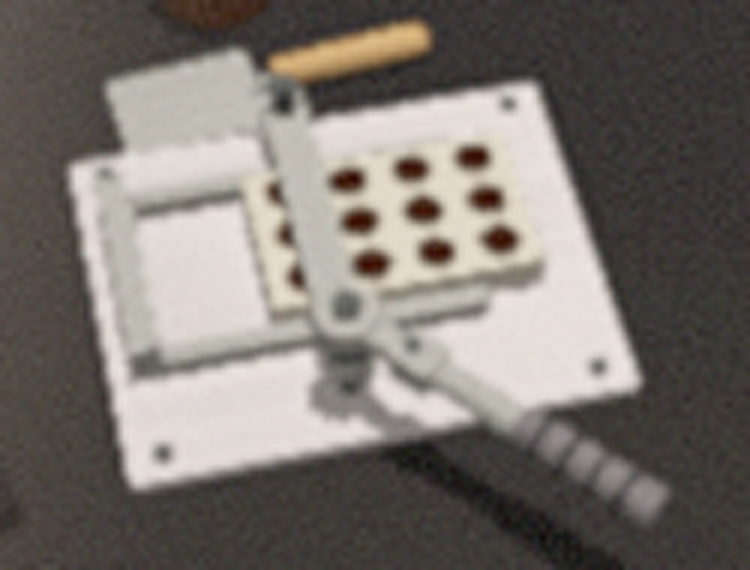

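View pics/cb.png

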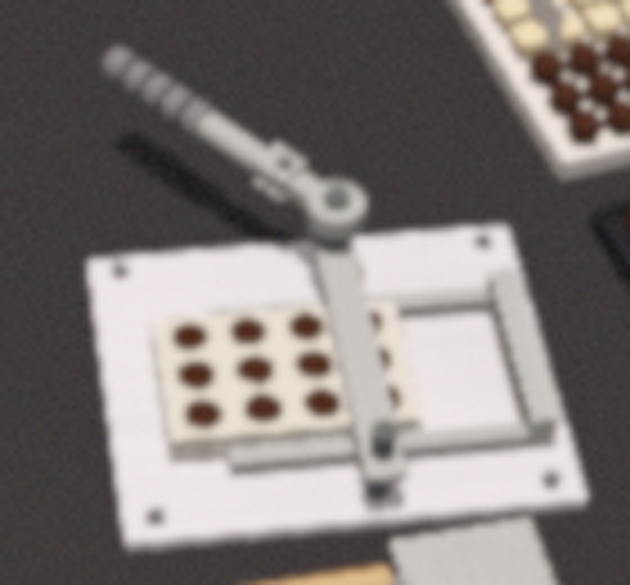

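The crops confirm it: an off-white mould with 12 dark cavities, part way in under the bar. In the scene crop the bed corners are (72,160), (540,85), (640,385) and (135,488). The wrench head is at (345,303) and the grip end at about (655,500). The same points are visible in the side crop, so I triangulate.

```bash
cat > m.py <<'E'
from h import *
import pickle
F=pickle.load(open("f0.pkl","rb")); S,D=F["scene"],F["side"]
s=lambda u,v:((u+.5)/6-.5+240,(v+.5)/6-.5+165)
d=lambda u,v:((u+.5)/4.5-.5+270,(v+.5)/4.5-.5+135)
pts={"bBR":((72,160),(588,500)),"bFR":((540,85),(125,547)),"bFL":((640,385),(90,258)),"bBL":((135,488),(510,225)),
"mFR":((487,143),(170,447)),"mFL":((540,262),(157,320)),"mBL":((272,315),(395,303)),
"head":((345,303),(336,200)),"gend":((652,498),(119,60)),"gstart":((525,418),(203,113)),"piv":((415,345),(285,158)),"post":((284,95),(383,437))}
P={}
for k,(a,b) in pts.items():
    p,e=tri(ray(S,*s(*a)),ray(D,*d(*b))); P[k]=p; print(k,np.round(p,4),"gap",round(e*1e3,1))
loc={"bBR":(.13,-.105),"bFR":(-.16,-.105),"bFL":(-.16,.13),"bBL":(.13,.13)}
A=np.array([loc[k] for k in loc]);B=np.array([P[k][:2] for k in loc])
ac,bc=A.mean(0),B.mean(0);U=(A-ac)[:,0]+1j*(A-ac)[:,1];V=(B-bc)[:,0]+1j*(B-bc)[:,1]
r=(np.conj(U)@V);print("scale",abs(r)/(abs(U)**2).sum());th=np.angle(r);R=np.array([[np.cos(th),-np.sin(th)],[np.sin(th),np.cos(th)]])
o=bc-R@ac;print("press",o,np.degrees(th),"res mm",np.round((B-(A@R.T+o))*1e3,1).tolist())
for k in P: print(k,"local",np.round(R.T@(P[k][:2]-o)*1e3,1),round(P[k][2]*1e3,1))
for n,l in {"bolt":(0,.095),"nearend_home":(-.06,0),"stop":(.1,0)}.items(): print(n,R@np.array(l)+o)
E
python3 m.py
```

```text
bBR [ 0.7131 -0.231   0.0121] gap 2.5
bFR [ 0.4279 -0.1699  0.0069] gap 5.2
bFL [0.4795 0.0616 0.0112] gap 1.6
bBL [0.7632 0.0025 0.01  ] gap 5.3
mFR [ 0.4801 -0.1231  0.0271] gap 9.2
mFL [ 0.4993 -0.025   0.0346] gap 0.1
mBL [ 0.6532 -0.0575  0.032 ] gap 0.7
head [ 0.6277 -0.0079  0.0888] gap 0.7
gend [0.5354 0.1687 0.0832] gap 1.1
gstart [0.5727 0.0985 0.0859] gap 0.3
piv [0.6073 0.0355 0.0924] gap 1.3
post [ 0.5917 -0.1812  0.064 ] gap 0.7
scale 1.0066354907962276
press [ 0.6079706  -0.09958096] -12.094834302771595 res mm [[-0.0, -1.5], [-1.7, -1.2], [0.8, 0.5], [0.9, 2.2]]
bBR local [ 130.3 -106.5] 12.1
bFR local [-161.4 -106.5] 6.9
bFL local [-159.4  130.7] 11.2
bBL local [130.4 132.3] 10.0
mFR local [-120.1  -49.8] 27.1
mFL local [-121.9   50.1] 34.6
mBL local [35.4 50.6] 32.0
head local [ 0.1 93.8] 88.8
gend local [-127.2  247.1] 83.2
gstart local [-76.  186.3] 85.9
piv local [-29.  131.9] 92.4
post local [  1.2 -83.2] 64.0
bolt [ 0.62787599 -0.00668976]
nearend_home [ 0.54930247 -0.08700914]
stop [ 0.70575082 -0.12053401]
```

Everything agrees with the text: bed corners within 2 mm, head at local (0,94), mould near end at x -121, so it needs 61 mm. The press origin is (0.608,-0.0996) with yaw -12.1°. The wrench is at about 130°, which puts the bolt at about 0.35. I'll set out, closing the fingers and aligning the tool with the press.

```bash
python3 -m crank '[[0,0,0,-0.8,-1],[0,0,0,-0.8,-1],[-0.7,-0.95,0,0,-1],[-0.7,-0.95,0,0,-1],[-0.7,-0.95,0,0,-1],[-0.7,-0.95,0,0,-1],[-0.7,-0.95,0,0,-1],[-0.7,-0.95,0,0,-1],[-0.7,-0.95,0,0,-1],[-0.7,-0.95,0,0,-1],[-0.7,-0.95,0,0,-1],[-0.7,-0.95,0,0,-1]]' 60
python3 -m crank '[[-0.7,-0.95,0,0,-1],[-0.7,-0.95,0,0,-1],[-0.7,-0.95,0,0,-1],[-0.7,-0.95,0,0,-1],[-0.7,-0.95,0,0,-1],[-0.7,-0.95,0,0,-1],[-0.7,-0.95,0,0,-1],[-0.7,-0.95,0,0,-1],[-0.7,-0.95,0,0,-1],[-0.7,-0.95,0,0,-1],[-0.7,-0.95,0,0,-1],[0,0,0,0,-1]]'
```

```text
clock: 1.35
tcp_pos: [0.3332, 0.3893, 0.2451]
eef_rot: [-0.0, 0.106, 0.994, -0.0]
force: [-0.1, 0.2, 0.0]
grip_width: -0.0002
grasp_force: 0.0
clock: 2.55
tcp_pos: [0.4409, 0.1499, 0.2452]
eef_rot: [0.0, 0.109, 0.994, -0.001]
force: [-0.1, -0.2, 0.1]
grip_width: -0.0003
grasp_force: 0.0
```

```bash
python3 -m crank '[[-0.3,-0.95,0,0,-1],[-0.3,-0.95,0,0,-1],[-0.3,-0.95,0,0,-1],[-0.3,-0.95,0,0,-1],[-0.3,-0.95,0,0,-1],[-0.3,-0.95,0,0,-1],[-0.3,-0.95,0,0,-1],[-0.3,-0.95,0,0,-1],[-0.3,-0.95,0,0,-1],[-0.3,-0.95,0,0,-1],[-0.3,-0.95,0,0,-1],[0,0,0,0,-1]]'
python3 -m crank '[[0,0,0.9,0,-1],[0,0,0.9,0,-1],[0,0,0.9,0,-1],[0,0,0.9,0,-1],[0,0,0.9,0,-1],[0,0,0.9,0,-1],[0,0,0.9,0,-1],[0,0,0,0,-1]]'
python3 - <<'E'
from h import *
R=cv2.Rodrigues(np.array([0,0,np.radians(-12.1)]))[0][:2,:2]
print(R.T@(ctrl.get_obs()["tcp_pos"][:2]-[.608,-.0996]))
f=grab("wrist");save(f,"pics/w1.png")
E
```

```text
clock: 3.75
tcp_pos: [0.4602, -0.0666, 0.2452]
eef_rot: [0.0, 0.108, 0.994, -0.001]
force: [0.3, 0.1, 0.3]
grip_width: 0.0002
grasp_force: 0.0
clock: 4.55
tcp_pos: [0.4588, -0.0624, 0.1175]
eef_rot: [-0.003, 0.105, 0.995, 0.001]
force: [0.0, -0.4, -0.1]
grip_width: 0.0001
grasp_force: 0.0
[-0.15371455  0.00505114]
```

View pics/w1.png

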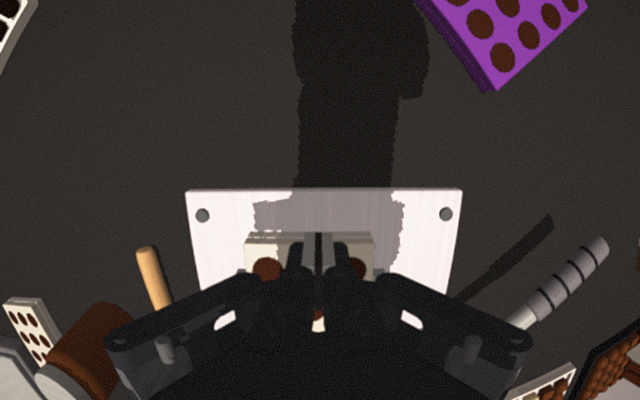

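The wrist view shows the closed fingers (column 318) centred on the mould's near face (columns 245–373), just in front of it. I descend and push.

```bash
python3 -m crank '[[0,-0.2,0.8,0,-1],[0,0,0.8,0,-1],[0,0,0.8,0,-1],[0,0,0.8,0,-1],[0,0,0.8,0,-1],[0,0,0.1,0,-1],[0,0,0,0,-1]]'
python3 -m crank '[[-0.5,0,0,0,-1],[-0.5,0,0,0,-1],[-0.5,0,0,0,-1],[-0.5,0,0,0,-1],[-0.4,0,0,0,-1],[-0.4,0,0,0,-1],[0,0,0,0,-1]]'
python3 - <<'E'
from h import *
R=cv2.Rodrigues(np.array([0,0,np.radians(-12.1)]))[0][:2,:2]
print(R.T@(ctrl.get_obs()["tcp_pos"][:2]-[.608,-.0996]))
E
```

```text
clock: 5.3
tcp_pos: [0.46, -0.0679, 0.0379]
eef_rot: [0.0, 0.105, 0.994, 0.0]
force: [-0.1, -0.5, 0.4]
grip_width: 0.0002
grasp_force: 0.0
clock: 6.0
tcp_pos: [0.5138, -0.0801, 0.0376]
eef_rot: [-0.001, 0.106, 0.994, 0.0]
force: [-3.0, 1.6, 0.9]
grip_width: -0.0001
grasp_force: 2.0
[-0.09617047 -0.00064946]
```

```bash
python3 -m crank '[[-0.4,0,0,0,-1],[-0.4,0,0,0,-1],[-0.2,0,0,0,-1],[0,0,0,0,-1]]'; python3 -m crank '[[-0.15,0,0,0,-1],[-0.15,0,0,0,-1],[0,0,0,0,-1]]';  python3 -m crank '[[-0.15,0,0,0,-1],[-0.1,0,0,0,-1],[0,0,0,0,-1]]'
python3 - <<'E'
from h import *
R=cv2.Rodrigues(np.array([0,0,np.radians(-12.1)]))[0][:2,:2]
print(R.T@(ctrl.get_obs()["tcp_pos"][:2]-[.608,-.0996]))
E
```

```text
clock: 6.4
tcp_pos: [0.5346, -0.0846, 0.0374]
eef_rot: [0.001, 0.106, 0.994, -0.0]
force: [-2.2, 0.4, -1.4]
grip_width: -0.0003
grasp_force: 0.7
clock: 6.7
tcp_pos: [0.5373, -0.0852, 0.0373]
eef_rot: [-0.003, 0.106, 0.994, 0.0]
force: [-5.8, 1.0, 2.5]
grip_width: 0.0
grasp_force: 2.9
clock: 7.0
tcp_pos: [0.5391, -0.0856, 0.0372]
eef_rot: [-0.006, 0.106, 0.994, 0.001]
force: [-10.9, 1.4, 8.2]
grip_width: 0.0001
grasp_force: 5.4
[-0.07033852 -0.00074994]
```

```bash
python3 -m crank '[[-0.15,0,0,0,-1],[-0.15,0,0,0,-1],[0,0,0,0,-1]]'; python3 -m crank '[[-0.2,0,0,0,-1],[-0.2,0,0,0,-1],[0,0,0,0,-1],[0,0,0,0,-1]]'
python3 - <<'E'
from h import *
R=cv2.Rodrigues(np.array([0,0,np.radians(-12.1)]))[0][:2,:2]
print(R.T@(ctrl.get_obs()["tcp_pos"][:2]-[.608,-.0996]))
E
```

```text
clock: 7.3
tcp_pos: [0.5392, -0.0856, 0.0366]
eef_rot: [-0.013, 0.105, 0.994, 0.001]
force: [-17.4, 4.3, 13.9]
grip_width: -0.0001
grasp_force: 9.5
clock: 7.7
tcp_pos: [0.5393, -0.0857, 0.0355]
eef_rot: [-0.021, 0.105, 0.994, 0.002]
force: [-27.6, 7.0, 19.4]
grip_width: -0.0001
grasp_force: 14.2
[-0.07008915 -0.00080218]
```

The TCP has stopped moving while the force climbs to 28 N, and the near end is at about -60: home. I back off, lift and check from the cameras.

```bash
python3 -m crank '[[0.5,0,0,0,-1],[0.5,0,0,0,-1],[0.5,0,0,0,-1],[0.5,0,0,0,-1],[0.5,0,-0.5,0,-1],[0,0,-0.9,0,-1],[0,0,-0.9,0,-1],[0,0,-0.9,0,-1],[0,0,-0.9,0,-1],[0,0,-0.9,0,-1],[0,0,-0.9,0,-1],[0,0,-0.5,0,-1]]'
python3 - <<'E'
from h import *
f=grab("scene"); g=grab("side")
A=cv2.resize(f["image"][165:260,240:365],None,fx=6,fy=6,interpolation=cv2.INTER_CUBIC)
B=cv2.resize(g["image"][135:265,270:410],None,fx=4.3,fy=4.3,interpolation=cv2.INTER_CUBIC)
B=cv2.resize(B,(400,371)); A=cv2.resize(A,(400,304))
o=np.zeros((371,800,3),np.uint8); o[:304,:400]=A; o[:,400:]=B
cv2.imwrite("pics/c2.png",o[...,::-1])
E
```

```text
clock: 8.9
tcp_pos: [0.5103, -0.0793, 0.1676]
eef_rot: [0.002, 0.106, 0.994, -0.0]
force: [0.0, 0.8, 0.0]
grip_width: -0.0
grasp_force: 0.0
```

View pics/c2.png

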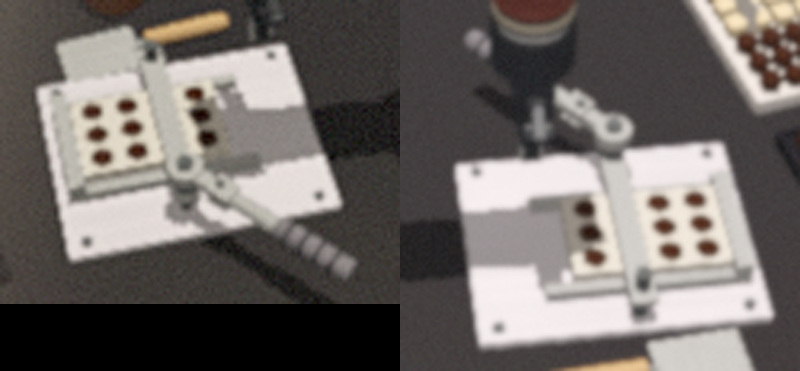

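Both views show the mould against the back stop and the wrench undisturbed. Next I go behind the grip and turn the tool square to the handle.

```bash
python3 -m crank '[[0.17,0.925,0,0,-1],[0.17,0.925,0,0,-1],[0.17,0.925,0,0,-1],[0.17,0.925,0,0,-1],[0.17,0.925,0,0,-1],[0.17,0.925,0,0,-1],[0.17,0.925,0,0,-1],[0.17,0.925,0,0,-1],[0.17,0.925,0,0,-1],[0.17,0.925,0,0,-1],[0,0,0,-1,-1],[0,0,0,-1,-1]]'
python3 -m crank '[[0,0,0,-1,-1],[0,0,0,-1,-1],[0,0,0,-1,-1],[0,0,0,-1,-1],[0,0,0,-1,-1],[0,0,0,0,-1]]'
cat > loc.py <<'E'
from h import *
o=ctrl.get_obs();q=o["eef_rot"];p=np.array(o["tcp_pos"]);yx=2*np.degrees(np.arctan2(q[2],q[1]));
b=np.array([.628,-.007]);v=p[:2]-b
ux=np.array([np.cos(np.radians(yx)),np.sin(np.radians(yx))]);uy=np.array([ux[1],-ux[0]])
print("tcp",p.round(4),"tool x deg",yx%360,"bolt->tcp in tool x,y mm",1e3*v@ux,1e3*v@uy,"world",np.degrees(np.arctan2(v[1],v[0])),"F tool",np.array(o["force"])[:2]@ux,"q",np.round(o["qpos"],2),o["clock"])
E
python3 loc.py
```

```text
clock: 10.2
tcp_pos: [0.5142, 0.1099, 0.1643]
eef_rot: [-0.001, 0.003, 1.0, -0.0]
force: [-0.5, -0.1, -0.2]
grip_width: 0.0001
grasp_force: 0.0
clock: 10.8
tcp_pos: [0.5144, 0.1086, 0.1644]
eef_rot: [-0.001, -0.242, 0.97, 0.0]
force: [0.2, 0.1, -0.2]
grip_width: -0.0002
grasp_force: 0.0
tcp [0.5144 0.1086 0.1644] tool x deg 207.95685012241123 bolt->tcp in tool x,y mm 46.13056466376224 155.37014861889716 world 134.49340002019503 F tool -0.18923866875734113 q [-0.17  0.53 -0.12  1.88  0.09  0.74  1.72] 10.8
```

```bash
python3 -m crank '[[0,0,0.85,0,-1],[0,0,0.85,0,-1],[0,0,0.85,0,-1],[0,0,0.85,0,-1],[0,0,0.85,0,-1],[0,0,0.85,0,-1],[-0.4,0,0,0,-1],[-0.4,0,0,0,-1],[-0.2,0,0,0,-1],[0,0,0,0,-1]]'; python3 loc.py
```

```text
clock: 11.8
tcp_pos: [0.534, 0.119, 0.0641]
eef_rot: [0.001, -0.242, 0.97, 0.0]
force: [0.0, -0.7, -0.1]
grip_width: 0.0001
grasp_force: 0.0
tcp [0.534  0.119  0.0641] tool x deg 207.97553898997907 bolt->tcp in tool x,y mm 23.923849103779517 155.374977976341 world 126.72890803400455 F tool 0.3150740910906147 q [-0.2   0.7  -0.09  1.9   0.12  0.54  1.69] 11.8
```

```bash
python3 - <<'E'
from h import *
f=grab("wrist");save(f,"pics/w2.png")
E
```

```text
(no output)
```

View pics/w2.png

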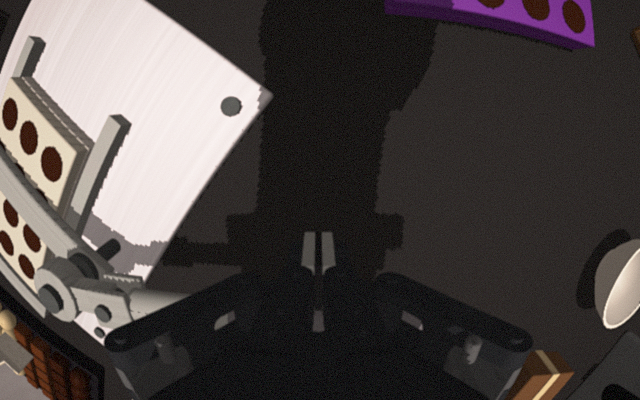

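The wrist view shows the fingers (column 318) in front of the handle, which runs behind them from the head at (55,290), with nothing in the way. I push along the arc.

```bash
python3 -m crank '[[-0.39,0.045,0,0.5,-1],[-0.39,0.045,0,0.5,-1],[-0.39,0.045,0,0.5,-1],[-0.39,0.045,0,0.5,-1],[-0.39,0.045,0,0.5,-1],[0,0,0,0,-1]]'; python3 loc.py
```

```text
clock: 12.45
tcp_pos: [0.5667, 0.1373, 0.0636]
eef_rot: [-0.0, -0.119, 0.993, -0.0]
force: [-1.3, 0.3, 0.7]
grip_width: 0.0003
grasp_force: 0.3
tcp [0.5667 0.1373 0.0636] tool x deg 193.65728171938585 bolt->tcp in tool x,y mm 25.476830710029034 154.6871773894269 world 113.00987967983718 F tool 1.1657699033690607 q [-0.26  0.74 -0.02  1.8   0.03  0.61  1.51] 12.45
```

```bash
python3 -m crank '[[-0.39,0.045,0,0.5,-1],[-0.39,0.045,0,0.5,-1],[-0.39,0.045,0,0.5,-1],[-0.39,0.045,0,0.5,-1],[-0.39,0.045,0,0.5,-1],[-0.39,0.045,0,0.5,-1],[-0.39,0.045,0,0.5,-1],[-0.39,0.045,0,0.5,-1],[-0.39,0.045,0,0.5,-1],[0,0,0,0,-1]]'; python3 loc.py
```

```text
clock: 13.45
tcp_pos: [0.6362, 0.1489, 0.0635]
eef_rot: [0.0, 0.105, 0.994, 0.001]
force: [-0.6, 0.2, 0.7]
grip_width: 0.0
grasp_force: 0.3
tcp [0.6362 0.1489 0.0635] tool x deg 167.9553499783996 bolt->tcp in tool x,y mm 24.552535015597968 154.14006524854605 world 87.00579987344453 F tool 0.6377070597325963 q [-0.32  0.82  0.1   1.59 -0.11  0.74  1.19] 13.45
```

```bash
python3 -m crank '[[-0.23,0.03,0,0.3,-1],[-0.23,0.03,0,0.3,-1],[-0.23,0.03,0,0.3,-1]]'; python3 loc.py;  python3 -m crank '[[-0.23,0.03,0,0.3,-1],[-0.23,0.03,0,0.3,-1]]'; python3 loc.py
python3 - <<'E'
from h import *
f=grab("scene"); g=grab("side")
A=cv2.resize(f["image"][165:265,235:368],(400,301),interpolation=cv2.INTER_CUBIC)
B=cv2.resize(g["image"][120:250,270:410],(400,371),interpolation=cv2.INTER_CUBIC)
o=np.zeros((371,800,3),np.uint8); o[:301,:400]=A; o[:,400:]=B
cv2.imwrite("pics/c3.png",o[...,::-1])
E
```

```text
clock: 13.75
tcp_pos: [0.6498, 0.1472, 0.0633]
eef_rot: [-0.0, 0.151, 0.989, 0.001]
force: [-0.8, 3.4, 0.1]
grip_width: -0.0003
grasp_force: 1.6
tcp [0.6498 0.1472 0.0633] tool x deg 162.6355934941984 bolt->tcp in tool x,y mm 25.23076736602827 153.7251180109494 world 81.95639616617743 F tool 1.8221154525817165 q [-0.33  0.84  0.13  1.54 -0.14  0.77  1.13] 13.75
clock: 13.95
tcp_pos: [0.6589, 0.1457, 0.0632]
eef_rot: [-0.001, 0.181, 0.984, 0.001]
force: [-4.0, 3.5, 2.2]
grip_width: 0.0004
grasp_force: 2.7
tcp [0.6589 0.1457 0.0632] tool x deg 159.18341377893643 bolt->tcp in tool x,y mm 25.398562867233995 153.71013841891371 world 78.56600332817418 F tool 4.935468942518273 q [-0.33  0.85  0.14  1.52 -0.16  0.79  1.08] 13.95
```

View pics/c3.png

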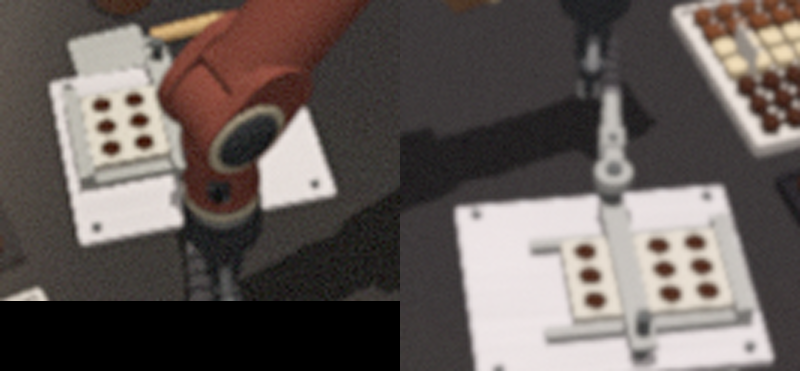

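The side view shows the handle following straight (head at 612,172), close to tight, with the mould still home. I continue in small steps and watch the force.

```bash
for i in 1; do python3 -m crank '[[-0.25,0.03,0,0.4,-1],[-0.25,0.03,0,0.4,-1]]' >/dev/null; python3 loc.py; python3 -m crank '[[-0.25,0.03,0,0.4,-1],[0,0,0,0,-1]]' >/dev/null; python3 loc.py; done
```

```text
tcp [0.6651 0.1447 0.0626] tool x deg 154.65734879775272 bolt->tcp in tool x,y mm 31.35975444342423 152.95672474117424 world 76.24377844836728 F tool 11.077974290967163 q [-0.33  0.87  0.16  1.49 -0.18  0.81  1.03] 14.25
tcp [0.6709 0.1432 0.0628] tool x deg 152.41608382983773 bolt->tcp in tool x,y mm 31.506348161103027 153.01900699682642 world 74.050592485767 F tool 9.287625111770684 q [-0.33  0.87  0.17  1.47 -0.19  0.82  1.  ] 14.45
```

At about 10 N the handle is folding, by roughly 0.09 rad so far. I go about 0.18 rad further and stop.

```bash
python3 -m crank '[[-0.25,0.04,0,0.45,-1],[-0.25,0.04,0,0.45,-1]]' ; python3 loc.py;  python3 -m crank '[[-0.25,0.04,0,0.45,-1],[-0.2,0.04,0,0.4,-1],[0,0,0,0,-1]]'; python3 loc.py
python3 - <<'E'
from h import *
import pickle
g=grab("side");pickle.dump(g,open("g4.pkl","wb"))
cv2.imwrite("pics/c4.png",cv2.resize(g["image"][120:220,350:450],(600,600),interpolation=cv2.INTER_CUBIC)[...,::-1]) if 0 else cv2.imwrite("pics/c4.png",cv2.resize(g["image"][120:220,290:420],(780,600),interpolation=cv2.INTER_CUBIC)[...,::-1])
E
```

```text
clock: 14.65
tcp_pos: [0.6794, 0.1409, 0.0627]
eef_rot: [-0.005, 0.282, 0.959, 0.001]
force: [-7.6, 7.1, 3.9]
grip_width: 0.0004
grasp_force: 5.5
tcp [0.6794 0.1409 0.0627] tool x deg 147.2366980062988 bolt->tcp in tool x,y mm 36.77292914209803 152.18539252159476 world 70.82083687000355 F tool 10.264306661029277 q [-0.34  0.88  0.2   1.45 -0.22  0.84  0.93] 14.65
clock: 14.95
tcp_pos: [0.6893, 0.137, 0.0629]
eef_rot: [-0.003, 0.322, 0.947, 0.001]
force: [-6.7, 6.6, 3.3]
grip_width: -0.0003
grasp_force: 4.6
tcp [0.6893 0.137  0.0629] tool x deg 142.40836325382844 bolt->tcp in tool x,y mm 39.27504060165466 151.44400928068725 world 66.94699390978084 F tool 9.310115808317065 q [-0.34  0.9   0.22  1.42 -0.24  0.86  0.87] 14.95
```

View pics/c4.png

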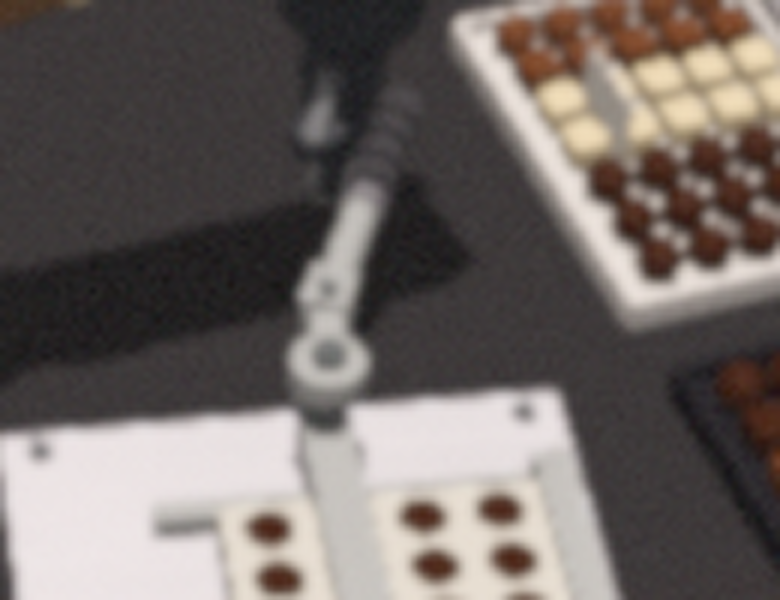

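The head (328,355), pivot (327,288) and grip (385,150) now make a visible bend. I measure its angle on the wrench plane.

```bash
python3 - <<'E'
from h import *
import pickle
g=pickle.load(open("g4.pkl","rb"))
P=[onz(g,(u+.5)/6-.5+290,(v+.5)/6-.5+120,z)[:2] for u,v,z in((328,355,.088),(327,288,.088),(368,190,.082),(408,100,.083))]
a=lambda p,q:np.degrees(np.arctan2(*(q-p)[::-1]))
print(np.round(P,4),a(P[0],P[1]),a(P[1],P[2]),a(P[2],P[3]),a(P[1],P[3]))
E
python3 -m crank '[[0.3,0,0,0,-1],[0.5,0,0,0,-1],[0.5,0,0,0,-1],[0.5,0,0,0,-1],[0.5,0,0,0,-1],[0,0,-0.8,0,-1],[0,0,-0.9,0,-1],[0,0,-0.9,0,-1],[0,0,-0.9,0,-1],[0,0,-0.9,0,-1],[0,0,-0.9,0,-1],[0,0,-0.5,0,-1]]'
python3 -m crank '[[0.9,0,0,0,-1],[0.9,0,0,0,-1],[0.9,0,0,0,-1],[0.9,0,0,0,-1],[0.9,0,0,0,-1],[0,0,0,0,-1]]'
python3 - <<'E'
from h import *
f=grab("scene"); g=grab("side")
A=cv2.resize(f["image"][165:265,235:368],(400,301),interpolation=cv2.INTER_CUBIC)
B=cv2.resize(g["image"][120:250,270:410],(400,371),interpolation=cv2.INTER_CUBIC)
o=np.zeros((371,800,3),np.uint8); o[:301,:400]=A; o[:,400:]=B
cv2.imwrite("pics/c5.png",o[...,::-1])
E
```

```text
[[ 0.6281 -0.0059]
 [ 0.6445  0.0374]
 [ 0.6932  0.1032]
 [ 0.739   0.1604]] 69.29305361770001 53.422352413982516 51.40315350630556 52.468645081626924
clock: 16.2
tcp_pos: [0.6565, 0.1609, 0.1826]
eef_rot: [0.002, 0.323, 0.946, 0.001]
force: [-0.8, -0.3, 0.4]
grip_width: -0.0
grasp_force: 0.0
clock: 16.8
tcp_pos: [0.5816, 0.2192, 0.1795]
eef_rot: [-0.001, 0.32, 0.947, 0.001]
force: [-0.2, 1.2, -0.2]
grip_width: 0.0001
grasp_force: 0.0
```

View pics/c5.png

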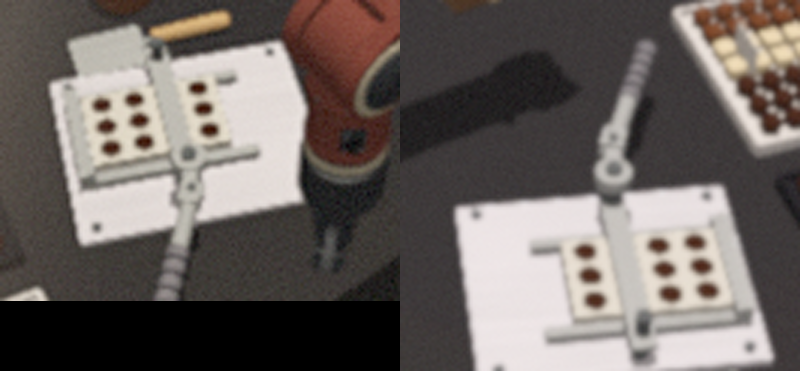

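The head is at 69.3° (tight, as expected) and the handle at 52.5°, so the fold is about 0.29 rad, between 0.1 and 0.5. The mould is home and the arm is clear.

```bash
python3 -c "
from plant import ctrl
print(ctrl.sign_off())"
```

```text
the job is handed in; nothing more can be done
None
```

The mould is home against the back stop, the clamp screw is tight, the wrench is tripped with its handle folded about 0.29 rad, and the job is handed in at about 17 s.

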